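Lids back on the stoneware crocks

ROBOT

A 6-joint arm with a two-finger parallel gripper is mounted at the origin on the work surface. World frame = base frame: x ahead of the robot, y to its left, z up, the work surface at z = 0. Lengths are in m, angles in rad, forces in N, time in s.
With the tool pointing down it reaches from about 0.425 to 0.95 m from the base axis. Payload 3.5 kg.
Tool frame: the origin (TCP) lies on the centre line of the jaws, within the pads' length; the fingertips stand 17 mm ahead of it and the grasp point (between the pads) lies 2 mm behind it; z points along the fingers, y is the line along which they close (so a half turn about z gives the same grasp; the last joint's range is limited). The gripper opens to 85 mm and grips with 20 to 120 N. Pads are 22 mm wide; open, the fingers measure 114 mm over their backs; the gripper's body (76 mm by 85 mm) begins 54 mm behind the grasp point. The pads swing forward as they close: fully open they stand 13 mm farther back than shut.
Start: joints at [-1.417, 0.286, 1.577, -0, 1.279, -0.15], TCP at [0.202, -0.644, 0.248] pointing down, gripper open.
Joint ranges: [-2.77, 2.77], [-0.9, 2.22], [0.21, 2.48], [-1.53, 4.67], [0.24, 2.81], [-2.84, 2.84]. Speed limits (rad/s): [2.79, 2.79, 3.14, 3.14, 3.14, 3.14].

INTERFACE

Orientations are given as a unit quaternion [x, y, z, w].
In Python, from plant import ctrl gives the robot as it stands. The module is installed in compiled form; this text tells all that it offers.
- The arm moves only by the tool drive_tool, never from a script. Its argument "moves" is a list of rows, each a list of 3 entries, a list of its own where there are three numbers: the turn, a rotation vector about the tool's x, y, z in rad, then the shift along the tool's x, y, z in m, then the finger opening in m, from 0 to 0.0854. A call has 1 to 5 rows; each row shifts and turns the commanded pose from where the row before left it, along the tool's axes as they then stand; what a row does not reach is not made up. A row lasts 1/8 s, in which the tool goes at most 62.5 mm and 10.7 degrees, less where a joint would pass 70% of its speed; a pose out of reach is approached as far as the arm can. A call with a gripper value outside its range is refused whole. The fingers move at their own pace and stop on an object; "grip_force" is the grip in N (left out, the last holds). Time passes only in rows, so rows that do not move let the fingers close. It gives the time, the measured TCP pose, the force, the opening and the grip force at its end, in the units of the state.
- ctrl.get_state(): the state, without advancing time (a new reading comes with each control period).
- ctrl.read_camera(name): name is "side" or "top"; returns a dict with "image" (384x512x3 uint8, red, green, blue), "fx", "fy", "cx", "cy" (pixels), "R" (3x3) and "t" (3): a world point X has camera coordinates R X + t. Camera axes: x right, y down, z forward; pixel columns grow to the right and rows downward; lengths in m; the calibration is good to about 2 mm. A picture is of the moment at which its call begins. There is no depth.
- ctrl.sign_off(): hands the job in; it is judged then, once.
The state is a dict: "time": time; "qpos": joint angles; "dq": joint speeds; "joint_efforts": joint torques, N m; "eef_pos": TCP position; "tcp_rot": TCP orientation; "contact_force": force on the tool from outside, world axes, zero at the start; "wrist_torque": the same for the moment, N m; "opening": opening from 0.0 (shut) to 1.0 (fully open); "finger_force": force on a finger pad.
Only numpy, scipy, OpenCV 4.12 (cv2) and the standard library are available. Lean on these libraries where they do the work, as an engineer would, in place of code of your own. Each camera call takes 0.05 s, during which the arm holds its last target. There are 200 camera calls.

TASK

The four little stoneware crocks are washed and dry: put each one's own lid, the one in its own glaze colour, back on it, seated flat and centred, with the lid's bar handle in line with the crock's two side lugs. Set the lids down without dropping them, leave the crocks standing where they are, and do not shift the steel pan lid or the spice jar.

Things in the scene. Friction and masses are not known exactly. Their poses are not given: they have to be found in the camera images.
- blue_crock: small open stoneware crock, blue glaze, standing loose on the counter (0.45 kg): 62 mm high to the rim, 100 mm across outside, mouth 86 mm across; two flat lugs facing each other across it, at +y and -y, reaching 63 mm from the axis, 45 to 55 mm up. Origin: centre of underside, z up, y through both lugs (a half turn looks the same).
- blue_lid: stoneware lid, blue glaze, right way up (0.16 kg): disc 104 mm across, 8 to 16 mm above origin; plug below it 69 mm across, 8 mm deep; on top a bridge-shaped bar handle along y, 52 mm long, 12 mm thick (x), crossbar 31 to 43 mm up on feet at y = +-21 mm. Origin: centre of plug's underside, z up. Seated, the plug is in the mouth and the lid's origin 54 mm above the crock's.
- green_crock: small open stoneware crock, green glaze, standing loose on the counter (0.45 kg): 62 mm high to the rim, 100 mm across outside, mouth 86 mm across; two flat lugs facing each other across it, at +y and -y, reaching 63 mm from the axis, 45 to 55 mm up. Origin: centre of underside, z up, y through both lugs (a half turn looks the same).
- green_lid: stoneware lid, green glaze, right way up (0.16 kg): disc 104 mm across, 8 to 16 mm above origin; plug below it 69 mm across, 8 mm deep; on top a bridge-shaped bar handle along y, 52 mm long, 12 mm thick (x), crossbar 31 to 43 mm up on feet at y = +-21 mm. Origin: centre of plug's underside, z up. Seated, the plug is in the mouth and the lid's origin 54 mm above the crock's.
- yellow_crock: small open stoneware crock, yellow glaze, standing loose on the counter (0.45 kg): 62 mm high to the rim, 100 mm across outside, mouth 86 mm across; two flat lugs facing each other across it, at +y and -y, reaching 63 mm from the axis, 45 to 55 mm up. Origin: centre of underside, z up, y through both lugs (a half turn looks the same).
- yellow_lid: stoneware lid, yellow glaze, right way up (0.16 kg): disc 104 mm across, 8 to 16 mm above origin; plug below it 69 mm across, 8 mm deep; on top a bridge-shaped bar handle along y, 52 mm long, 12 mm thick (x), crossbar 31 to 43 mm up on feet at y = +-21 mm. Origin: centre of plug's underside, z up. Seated, the plug is in the mouth and the lid's origin 54 mm above the crock's.
- red_crock: small open stoneware crock, red glaze, standing loose on the counter (0.45 kg): 62 mm high to the rim, 100 mm across outside, mouth 86 mm across; two flat lugs facing each other across it, at +y and -y, reaching 63 mm from the axis, 45 to 55 mm up. Origin: centre of underside, z up, y through both lugs (a half turn looks the same).
- red_lid: stoneware lid, red glaze, right way up (0.16 kg): disc 104 mm across, 8 to 16 mm above origin; plug below it 69 mm across, 8 mm deep; on top a bridge-shaped bar handle along y, 52 mm long, 12 mm thick (x), crossbar 31 to 43 mm up on feet at y = +-21 mm. Origin: centre of plug's underside, z up. Seated, the plug is in the mouth and the lid's origin 54 mm above the crock's.
- pan_lid: steel saucepan lid 96 mm across, with a round black knob 28 mm across, 30 mm high over all, lying on the counter; belongs to none of the crocks. Origin: centre of its underside.
- spice_jar: closed glass spice jar with dark steel cap and paper label, 42 mm across, 85 mm high, standing. Origin: centre of its underside.

How it is judged:
By the outcome, as a careful person would: the job done as asked, in the order asked, and still so for the second after the job is handed in, with the robot touching nothing.
It also fails if it takes over 115 s, if anything falls off the work surface, if the arm or the gripper's body presses on something with over 40 N, if the wrist force passes 120 N, or if a joint passes its speed limit or range.

## Working session

There is one attempt and no reset: what is moved stays moved. The work goes in short steps, Python scripts to look and compute and a tool call to move; the robot and the scene stay as the last step left them, time stands still between calls to the robot, and variables do not carry over. Pictures are saved under pics/ and viewed, at most 14 in all, crops included, and the job is handed in when it is done.

Besides the shell and the picture viewer there is one more tool, called after ">>>" by a JSON object that holds its "api" and its "payload". drive_tool: Moves the arm, as the interface text tells. Its arguments: {"type":"object","properties":{"moves":{"type":"array","items":{"type":"array"}},"grip_force":{"type":"number"}},"required":["moves"]}

```bash
mkdir -p pics
python3 - <<'E'
from plant import ctrl
import cv2,numpy as np,pickle
for n in("side","top"):
    c=ctrl.read_camera(n); pickle.dump(c,open(n+".pkl","wb")); cv2.imwrite(f"pics/{n}0.png",c["image"][...,::-1])
    print(n,c["fx"],c["fy"],c["cx"],c["cy"],c["R"],c["t"], -np.array(c["R"]).T@c["t"])
print(ctrl.get_state())
E
```

```text
side 419.1968573492237 419.1968573492237 250.32512901819166 190.35195032208728 [[-0.83479941 -0.55028741 -0.01713792]
 [-0.33560523  0.53330438 -0.77650214]
 [ 0.43643908 -0.64247195 -0.62988152]] [0.43346161 0.20331776 1.05203619] [-0.02906171  0.80600196  0.82796346]
top 440.71477898451207 440.71477898451207 256.6090799574386 189.59549296585428 [[ 0.0084738  -0.99987748 -0.01316147]
 [-0.99779853 -0.00758897 -0.06588254]
 [ 0.06577458  0.01369077 -0.99774058]] [0.00659479 0.52271033 1.41962855] [ 0.42812824 -0.00887499  1.45094529]
{'time': 0.1, 'qpos': array([-1.41701925e+00,  2.87111220e-01,  1.57803064e+00, -5.64609876e-06,
        1.27863214e+00, -1.49998655e-01]), 'dq': array([-0.00150952, -0.00220824, -0.00436799, -0.00174712,  0.0012408 ,
        0.00069585]), 'joint_efforts': array([ 1.34499423e-03, -4.07292831e+01, -2.93698275e+01, -1.37451711e-04,
        3.41674684e-03, -5.71586469e-06]), 'eef_pos': array([ 0.20184989, -0.64352111,  0.24706269]), 'tcp_rot': array([ 9.88486485e-01,  1.51305250e-01, -4.76303601e-06, -1.09066705e-03]), 'contact_force': array([-0.3990119 , -0.66228826, -0.95094929]), 'wrist_torque': array([-0.0292064 ,  0.01250489,  0.06708894]), 'finger_force': 0.0, 'opening': 1.0007279174465868}
```

View pics/top0.png

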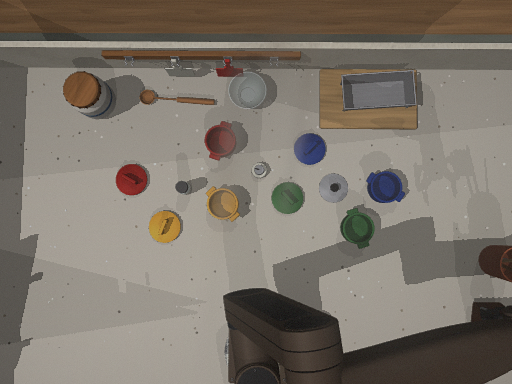

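View pics/side0.png

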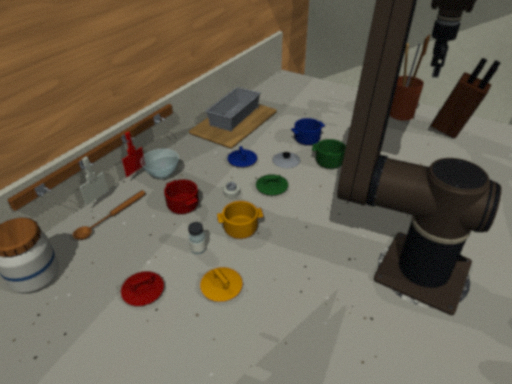

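The top view shows lids at red (131,180), yellow (165,227), green (288,198) and blue (310,149), and crocks at red (221,140), yellow (222,205), green (357,227) and blue (385,187). The pan lid is at (334,188), the jar at (183,187), and a small white object at (260,170). The side view agrees.

```bash
cat > vis.py <<'E'
import cv2,numpy as np,pickle
def ray(c,px,z):
    px=np.atleast_2d(np.asarray(px,float)); R=np.array(c["R"]);o=-R.T@np.array(c["t"])
    d=np.c_[(px[:,0]-c["cx"])/c["fx"],(px[:,1]-c["cy"])/c["fy"],np.ones(len(px))]@R
    return (o+d*((z-o[2])/d[:,2])[:,None])[:,:2]
def proj(c,X):
    p=np.array(c["R"])@np.array(X,float)+c["t"]; return np.array([c["fx"]*p[0]/p[2]+c["cx"],c["fy"]*p[1]/p[2]+c["cy"]])
HUE={"red":[(0,9),(170,180)],"yellow":[(14,34)],"green":[(45,85)],"blue":[(105,135)]}
def mask(img,col,k=4):
    h=cv2.cvtColor(cv2.resize(img,None,fx=k,fy=k,interpolation=cv2.INTER_CUBIC),cv2.COLOR_RGB2HSV)
    m=0
    for a,b in HUE[col]: m=m|cv2.inRange(h,(a,85,25),(b,255,255))
    return m
E
cat > m1.py <<'E'
from vis import *
from scipy.optimize import least_squares
c=pickle.load(open("top.pkl","rb"))
seeds={"red":[(131,180),(221,140)],"yellow":[(165,227),(222,205)],"green":[(288,198),(357,227)],"blue":[(310,149),(385,187)]}
rows=[[],[]]
for col,s in seeds.items():
    m=mask(c["image"],col)
    for i,(u,v) in enumerate(s):
        w=np.zeros_like(m); cv2.circle(w,(u*4,v*4),110,255,-1); mm=m&w
        mm=cv2.morphologyEx(mm,cv2.MORPH_CLOSE,np.ones((9,9)))
        ct=max(cv2.findContours(mm,cv2.RETR_EXTERNAL,cv2.CHAIN_APPROX_NONE)[0],key=cv2.contourArea)
        px=(ct[:,0]+.5)/4-.5
        if i==0:
            P=ray(c,px,.014); f=least_squares(lambda q:np.hypot(*(P-q[:2]).T)-q[2],[*P.mean(0),.05],loss="soft_l1",f_scale=.002).x
            print(col,"lid",f.round(4))
        else:
            P=ray(c,px,.062); cam=np.array([.428,-.009])
            ctr=P.mean(0)
            for _ in range(8):
                out=(ctr-cam)/np.hypot(*(ctr-cam)); d=P-ctr; r=np.hypot(*d.T); a=(d@out)/r
                k=(a>-.1)&(r<.0545); ctr=least_squares(lambda q:np.hypot(*(P[k]-q).T)-.05,ctr,loss="soft_l1",f_scale=.001).x
            L=ray(c,px,.055); d=L-ctr; r=np.hypot(*d.T)
            h=d[r>.057]; _,_,V=np.linalg.svd(h); ang=np.degrees(np.arctan2(V[0][1],V[0][0]))%180
            s1=h@V[0]; tips=(h[s1>.057].mean(0),h[s1<-.057].mean(0)) if (s1>.057).any() and (s1<-.057).any() else ()
            print(col,"crock",ctr.round(4),"lug axis deg",ang.round(1),"ext",s1.max().round(4),s1.min().round(4),"tipmid",(np.mean(tips,0)+ctr).round(4) if len(tips) else "")
        im=cv2.resize(c["image"][v-24:v+24,u-24:u+24],None,fx=4,fy=4,interpolation=cv2.INTER_CUBIC)
        cv2.drawContours(im,[ct-np.array([(u-24)*4,(v-24)*4])],-1,(255,255,255),1)
        rows[i].append(im)
cv2.imwrite("pics/mos0.png",np.vstack([np.hstack(r) for r in rows])[...,::-1])
E
python3 m1.py
```

```text
red lid [0.5541 0.4238 0.0517]
red crock [0.6773 0.1287] lug axis deg 162.8 ext 0.0627 -0.0622 tipmid [0.6776 0.1303]
yellow lid [0.4007 0.3108 0.052 ]
yellow crock [0.4754 0.1187] lug axis deg 43.5 ext 0.0626 -0.0627 tipmid [0.4753 0.1188]
green lid [ 0.5056 -0.0616  0.0735]
green crock [ 0.4288 -0.22  ] lug axis deg 80.7 ext -0.0494 -0.1418 tipmid 
blue lid [ 0.6574 -0.1661  0.0473]
blue crock [ 0.5316 -0.396 ] lug axis deg 57.8 ext 0.0623 -0.062 tipmid [ 0.5322 -0.3964]
```

View pics/mos0.png

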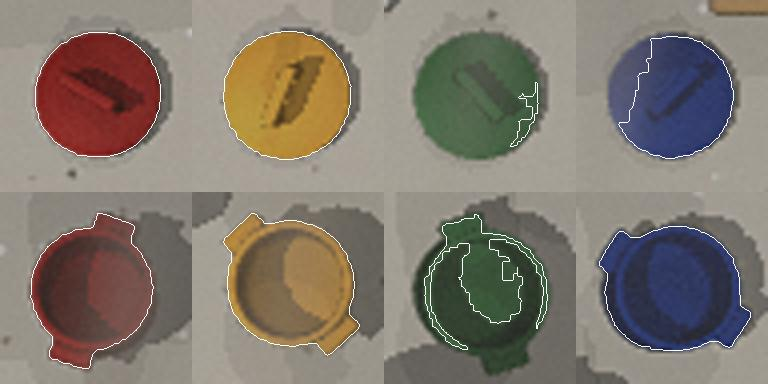

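```bash
sed -i 's/(a,85,25)/(a,55,15)/' vis.py
cat >> m1.py <<'E'
lsd=cv2.createLineSegmentDetector(0)
for col,s in seeds.items():
    u,v=s[0]; g=cv2.resize(c["image"][v-12:v+12,u-12:u+12].max(2) if col!="green" else c["image"][v-12:v+12,u-12:u+12,1],None,fx=8,fy=8,interpolation=cv2.INTER_CUBIC)
    l=lsd.detect(cv2.normalize(g,None,0,255,cv2.NORM_MINMAX))[0][:,0]
    l=(l+.5)/8-.5+np.array([u-12,v-12]*2)
    for q in sorted(l,key=lambda q:-np.hypot(*(q[:2]-q[2:])))[:6]:
        A,B=ray(c,q.reshape(2,2),.043); d=B-A
        print(col,"seg mm",(np.hypot(*d)*1e3).round(0),"deg",(np.degrees(np.arctan2(d[1],d[0]))%180).round(1),((A+B)/2).round(3))
E
python3 m1.py
```

```text
red lid [0.5542 0.4239 0.0524]
red crock [0.6782 0.1293] lug axis deg 162.0 ext 0.0642 -0.0629 tipmid [0.6779 0.1299]
yellow lid [0.4006 0.3108 0.0527]
yellow crock [0.4759 0.1197] lug axis deg 43.4 ext 0.0646 -0.0626 tipmid [0.4753 0.1192]
green lid [ 0.4969 -0.0885  0.0504]
green crock [ 0.4016 -0.3077] lug axis deg 17.8 ext 0.0622 -0.0628 tipmid [ 0.402  -0.3086]
blue lid [ 0.6589 -0.1619  0.0508]
blue crock [ 0.5321 -0.3965] lug axis deg 58.9 ext 0.0628 -0.0626 tipmid [ 0.5325 -0.3967]
red seg mm 41.0 deg 62.3 [0.555 0.418]
red seg mm 15.0 deg 88.5 [0.573 0.422]
red seg mm 12.0 deg 78.9 [0.566 0.438]
red seg mm 11.0 deg 123.2 [0.543 0.402]
red seg mm 11.0 deg 74.2 [0.57  0.434]
red seg mm 11.0 deg 119.2 [0.537 0.396]
yellow seg mm 39.0 deg 159.9 [0.394 0.309]
yellow seg mm 16.0 deg 91.3 [0.433 0.283]
yellow seg mm 15.0 deg 136.1 [0.384 0.296]
yellow seg mm 15.0 deg 107.2 [0.427 0.298]
yellow seg mm 11.0 deg 136.4 [0.418 0.299]
yellow seg mm 10.0 deg 177.4 [0.386 0.306]
green seg mm 48.0 deg 41.9 [ 0.5   -0.091]
green seg mm 19.0 deg 46.4 [ 0.498 -0.114]
green seg mm 14.0 deg 42.2 [ 0.487 -0.091]
green seg mm 12.0 deg 129.7 [ 0.485 -0.12 ]
green seg mm 10.0 deg 44.0 [ 0.507 -0.074]
green seg mm 9.0 deg 132.9 [ 0.479 -0.103]
blue seg mm 46.0 deg 135.2 [ 0.656 -0.164]
blue seg mm 23.0 deg 133.7 [ 0.647 -0.166]
blue seg mm 13.0 deg 40.7 [ 0.637 -0.14 ]
blue seg mm 10.0 deg 84.6 [ 0.638 -0.154]
blue seg mm 9.0 deg 57.1 [ 0.668 -0.187]
blue seg mm 9.0 deg 150.9 [ 0.675 -0.17 ]
```

View pics/mos0.png

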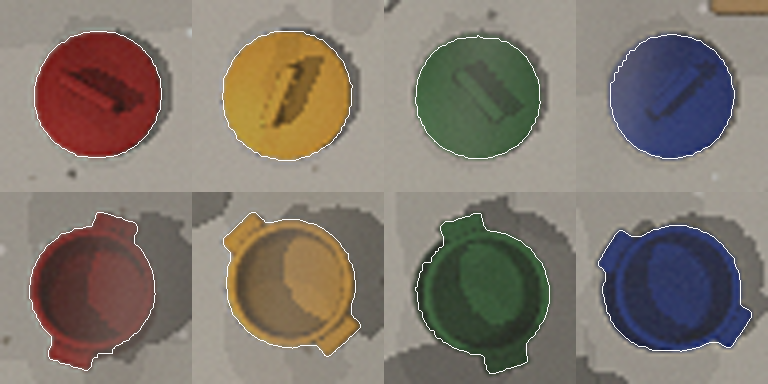

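The masks and handle edges agree with the given sizes: disc r≈52 mm, lugs ±63 mm, handle edges about 40–48 mm. Starting with green, I approach its lid from above.

```bash
cat > go.py <<'E'
# usage: go.py x y z yawdeg  -> remaining move in tool axes (turn applied with the vertical part)
import sys,numpy as np
from plant import ctrl
from scipy.spatial.transform import Rotation as Ro
s=ctrl.get_state(); R=Ro.from_quat(s["tcp_rot"]).as_matrix(); yaw=np.degrees(np.arctan2(R[1,0],R[0,0]))
print("t",round(s["time"],2),"pos",s["eef_pos"].round(4),"yaw",yaw.round(1),"tilt",np.degrees(np.arccos(-R[2,2])).round(2),"F",s["contact_force"].round(1),"open",round(s["opening"]*85.4,1),"ff",round(float(np.max(s["finger_force"])),1),"q6",s["qpos"][5].round(2))
if len(sys.argv)>4:
    x,y,z,th=map(float,sys.argv[1:5]); d=R.T@(np.array([x,y,z])-s["eef_pos"])
    print("shift",d.round(4),"turn z",np.radians(-(th-yaw)).round(3),"(mod pi)", "tilt fix",(np.cross([0,0,1],R.T@[0,0,-1])).round(4))
E
python3 go.py .497 -.0885 .247 42
```

```text
t 0.1 pos [ 0.2018 -0.6435  0.2471] yaw 17.4 tilt 0.12 F [-0.4 -0.7 -1. ] open 85.5 ff 0.0 q6 -0.15
shift [ 0.4477 -0.4413  0.0012] turn z -0.429 (mod pi) tilt fix [-0.0022 -0.0003  0.    ]
```

>>> {"api": "drive_tool", "payload": {"moves": [[[0,0,0],[0.04,-0.04,0],0.045],[[0,0,0],[0.04,-0.04,0],0.045],[[0,0,0],[0.04,-0.04,0],0.045],[[0,0,0],[0.04,-0.04,0],0.045],[[0,0,0],[0.04,-0.04,0],0.045]]}}

```text
time: 0.72
eef_pos: [0.3334, -0.3914, 0.2478]
tcp_rot: [0.989, 0.151, -0.0, -0.0]
contact_force: [0.6, 0.1, -0.3]
opening: 0.526
finger_force: 0.0
```

>>> {"api": "drive_tool", "payload": {"moves": [[[0,0,0],[0.04,-0.04,0],0.045],[[0,0,0],[0.04,-0.04,0],0.045],[[0,0,0],[0.04,-0.04,0],0.045],[[0,0,0],[0.04,-0.04,0],0.045],[[0,0,0],[0.04,-0.04,0],0.045]]}}

```text
time: 1.35
eef_pos: [0.4643, -0.1409, 0.2481]
tcp_rot: [0.988, 0.151, -0.0, -0.0]
contact_force: [1.6, 0.5, -0.5]
opening: 0.529
finger_force: 0.0
```

```bash
python3 go.py .497 -.0885 .1 42
```

```text
t 1.35 pos [ 0.4643 -0.1409  0.2481] yaw 17.4 tilt 0.01 F [ 1.6  0.5 -0.5] open 45.2 ff 0.0 q6 0.76
shift [ 0.0469 -0.0402  0.1481] turn z -0.429 (mod pi) tilt fix [-0.      0.0001  0.    ]
```

>>> {"api": "drive_tool", "payload": {"moves": [[[0,0,0],[0.047,-0.04,0],0.045],[[0,0,-0.143],[0,0,0.05],0.045],[[0,0,-0.143],[0,0,0.05],0.045],[[0,0,-0.143],[0,0,0.05],0.045],[[0,0,0],[0,0,0],0.045]]}}

```text
time: 1.98
eef_pos: [0.4931, -0.0889, 0.0938]
tcp_rot: [0.934, 0.358, -0.004, -0.004]
contact_force: [-0.2, -0.9, -0.5]
opening: 0.528
finger_force: 0.0
```

```bash
python3 go.py .497 -.0885 .039 42
python3 - <<'E'
from vis import *
from plant import ctrl
c=ctrl.read_camera("side"); u,v=proj(c,[.497,-.09,.05]).astype(int); print(u,v)
cv2.imwrite("pics/g1.png",cv2.resize(c["image"][max(v-50,0):v+50,u-60:u+60],None,fx=5,fy=5,interpolation=cv2.INTER_CUBIC)[...,::-1])
E
```

```text
t 1.98 pos [ 0.4931 -0.0889  0.0938] yaw 41.9 tilt 0.65 F [-0.2 -0.9 -0.5] open 45.1 ff 0.0 q6 0.46
shift [0.0035 0.0029 0.0547] turn z -0.002 (mod pi) tilt fix [-0.0102  0.005   0.    ]
272 174
```

View pics/g1.png

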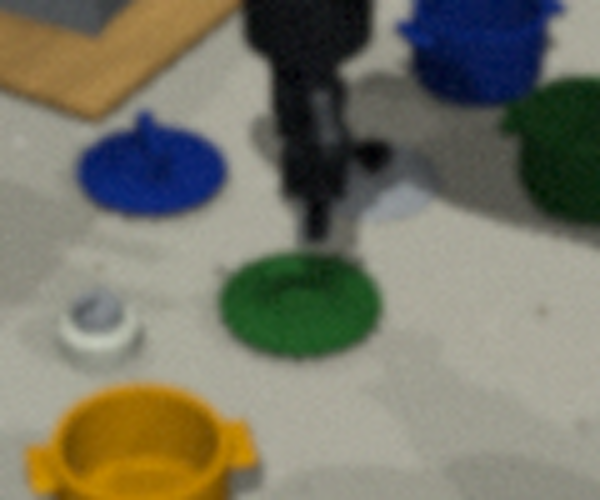

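The closed-looking fingertips (crop 315,235) stand above the green lid's handle (crop 300,275), which fits. I'll settle, then descend.

>>> {"api": "drive_tool", "payload": {"moves": [[[0,0,0],[0,0,0.02],0.045],[[0,0,0],[0,0,0.02],0.045],[[0,0,0],[0,0,0],0.045],[[0,0,0],[0,0,0],0.045]]}}

```text
time: 2.52
eef_pos: [0.4985, -0.0912, 0.0607]
tcp_rot: [0.934, 0.358, 0.002, 0.001]
contact_force: [0.1, 0.1, 0.5]
opening: 0.527
finger_force: 0.0
```

```bash
python3 go.py .497 -.0885 .039 42
```

```text
t 2.52 pos [ 0.4985 -0.0912  0.0607] yaw 41.9 tilt 0.24 F [0.1 0.1 0.5] open 45.0 ff 0.0 q6 0.46
shift [ 0.0006 -0.0031  0.0217] turn z -0.001 (mod pi) tilt fix [ 0.0037 -0.0018  0.    ]
```

>>> {"api": "drive_tool", "payload": {"moves": [[[0,0,0],[0,-0.002,0.011],0.045],[[0,0,0],[0,0,0.011],0.045],[[0,0,0],[0,0,0],0.045],[[0,0,0],[0,0,0],0.045],[[0,0,0],[0,0,0],0.045]]}}

```text
time: 3.15
eef_pos: [0.4958, -0.0891, 0.0365]
tcp_rot: [0.934, 0.358, 0.0, 0.0]
contact_force: [-0.2, -0.2, 0.2]
opening: 0.528
finger_force: 0.0
```

>>> {"api": "drive_tool", "payload": {"moves": [[[0,0,0],[0,0,0],0.02],[[0,0,0],[0,0,0],0.008],[[0,0,0],[0,0,0],0.0],[[0,0,0],[0,0,0],0.0],[[0,0,0],[0,0,0],0.0]], "grip_force": 35}}

```text
time: 3.78
eef_pos: [0.4958, -0.0892, 0.0366]
tcp_rot: [0.934, 0.358, 0.0, 0.0]
contact_force: [-0.3, -0.7, 1.2]
opening: 0.129
finger_force: 38.3
```

```bash
python3 go.py .402 -.308 .2 17.8
```

```text
t 3.77 pos [ 0.4958 -0.0892  0.0366] yaw 42.0 tilt 0.03 F [-0.3 -0.7  1.2] open 11.0 ff 38.3 q6 0.46
shift [-0.2161  0.1    -0.1634] turn z 0.422 (mod pi) tilt fix [ 0.0005 -0.0002  0.    ]
```

>>> {"api": "drive_tool", "payload": {"moves": [[[0,0,0],[0,0,-0.02],0],[[0,0,0.14],[0,0,-0.045],0],[[0,0,0.14],[0,0,-0.05],0],[[0,0,0.14],[0,0,-0.05],0],[[0,0,0],[0,0,0],0]]}}

```text
time: 4.4
eef_pos: [0.4978, -0.0898, 0.2059]
tcp_rot: [0.988, 0.156, 0.004, 0.002]
contact_force: [0.2, -1.1, -1.8]
opening: 0.134
finger_force: 37.9
```

>>> {"api": "drive_tool", "payload": {"moves": [[[0,0,0],[-0.031,0.036,0],0],[[0,0,0],[-0.031,0.036,0],0],[[0,0,0],[-0.031,0.036,0],0],[[0,0,0],[-0.031,0.036,0],0],[[0,0,0],[-0.031,0.036,0],0]]}}

```text
time: 5.03
eef_pos: [0.4017, -0.3081, 0.1986]
tcp_rot: [0.988, 0.156, -0.001, -0.002]
contact_force: [0.1, -0.6, -2.3]
opening: 0.128
finger_force: 37.9
```

>>> {"api": "drive_tool", "payload": {"moves": [[[0,0,0],[0,0,0.04],0],[[0,0,0],[0,0,0],0],[[0,0,0],[0,0,0],0],[[0,0,0],[0,0,0],0]]}}

```text
time: 5.52
eef_pos: [0.4042, -0.308, 0.1625]
tcp_rot: [0.988, 0.156, 0.001, 0.001]
contact_force: [-0.1, 0.8, -1.4]
opening: 0.132
finger_force: 37.9
```

```bash
python3 go.py .402 -.308 .0905 17.8
python3 - <<'E'
from vis import *
from plant import ctrl
c=ctrl.read_camera("side"); u,v=proj(c,[.402,-.308,.1]).astype(int); print(u,v)
cv2.imwrite("pics/g2.png",cv2.resize(c["image"][max(v-50,0):v+50,u-60:u+60],None,fx=5,fy=5,interpolation=cv2.INTER_CUBIC)[...,::-1])
E
```

```text
t 5.53 pos [ 0.4042 -0.308   0.1625] yaw 18.0 tilt 0.11 F [-0.1  0.8 -1.4] open 11.3 ff 37.9 q6 0.41
shift [-0.0022 -0.0008  0.072 ] turn z 0.003 (mod pi) tilt fix [ 0.0018 -0.0008  0.    ]
332 136
```

View pics/g2.png

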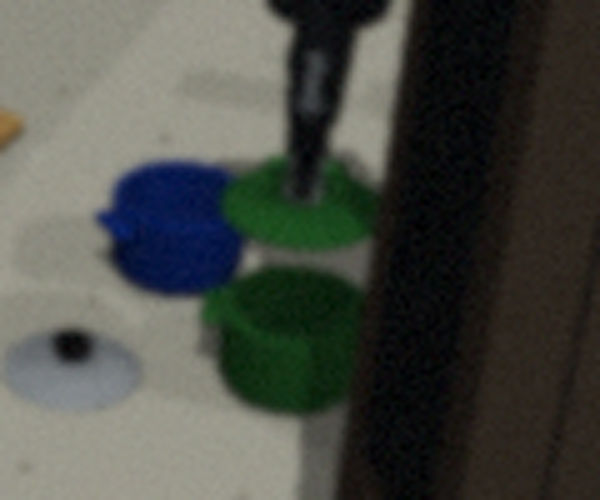

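The green lid hangs level (crop 305,205), directly above its crock (crop 290,300). Lowering it slowly.

>>> {"api": "drive_tool", "payload": {"moves": [[[0,0,0],[-0.003,0,0.02],0],[[0,0,0],[0,-0.001,0.02],0],[[0,0,0],[0,0,0.016],0],[[0,0,0],[0,0,0],0],[[0,0,0],[0,0,0],0]]}}

```text
time: 6.2
eef_pos: [0.4008, -0.3084, 0.1062]
tcp_rot: [0.988, 0.156, 0.0, 0.001]
contact_force: [0.2, 0.0, -1.7]
opening: 0.135
finger_force: 37.8
```

```bash
python3 go.py .401 -.3083 .0905 17.8
```

```text
t 6.2 pos [ 0.4008 -0.3084  0.1062] yaw 17.9 tilt 0.09 F [ 0.2  0.  -1.7] open 11.5 ff 37.8 q6 0.4
shift [ 0.0002 -0.0001  0.0157] turn z 0.002 (mod pi) tilt fix [ 0.0015 -0.0006  0.    ]
```

>>> {"api": "drive_tool", "payload": {"moves": [[[0,0,0],[0,0,0.006],0],[[0,0,0],[0,0,0.004],0],[[0,0,0],[0,0,0.003],0],[[0,0,0],[0,0,0.001],0],[[0,0,0],[0,0,0],0]]}}

```text
time: 6.82
eef_pos: [0.4003, -0.308, 0.0913]
tcp_rot: [0.988, 0.156, -0.0, -0.0]
contact_force: [-0.4, 0.7, -2.2]
opening: 0.13
finger_force: 37.9
```

>>> {"api": "drive_tool", "payload": {"moves": [[[0,0,0],[0,0,0.001],0],[[0,0,0],[0,0,0.0005],0],[[0,0,0],[0,0,0],0]]}}

```text
time: 7.2
eef_pos: [0.4004, -0.3082, 0.091]
tcp_rot: [0.988, 0.156, -0.0, 0.0]
contact_force: [-2.7, 1.6, 5.0]
opening: 0.131
finger_force: 38.8
```

```bash
python3 go.py .401 -.3083 .0905 17.8
```

```text
t 7.2 pos [ 0.4004 -0.3082  0.091 ] yaw 17.9 tilt 0.01 F [-2.7  1.6  5. ] open 11.2 ff 38.8 q6 0.4
shift [0.0005 0.0003 0.0005] turn z 0.002 (mod pi) tilt fix [ 0.      0.0002 -0.    ]
```

>>> {"api": "drive_tool", "payload": {"moves": [[[0,0,0],[0,0,0],0.02],[[0,0,0],[0,0,0],0.04],[[0,0,0],[0,0,-0.02],0.045],[[0,0,0],[0,0,-0.03],0.045]]}}

```text
time: 7.7
eef_pos: [0.3997, -0.3073, 0.1391]
tcp_rot: [0.988, 0.156, -0.001, -0.001]
contact_force: [1.0, -0.2, 0.5]
opening: 0.524
finger_force: 0.0
```

>>> {"api": "drive_tool", "payload": {"moves": [[[0,0,0.183],[0,0,-0.04],0.045],[[0,0,0.183],[0,0,-0.04],0.045],[[0,0,0.183],[0,0,0],0.045],[[0,0,0.183],[0,0,0],0.045],[[0,0,0.183],[0,0,0],0.045]]}}

```text
time: 8.32
eef_pos: [0.4003, -0.308, 0.2199]
tcp_rot: [0.954, -0.299, 0.0, 0.0]
contact_force: [-0.8, -0.9, -0.4]
opening: 0.528
finger_force: 0.0
```

>>> {"api": "drive_tool", "payload": {"moves": [[[0,0,0.183],[0,0,0],0.045],[[0,0,0],[0.016,-0.057,0],0.045],[[0,0,0],[0.016,-0.057,0],0.045],[[0,0,0],[0.016,-0.057,0],0.045],[[0,0,0],[0.016,-0.057,0],0.045]]}}

```text
time: 8.95
eef_pos: [0.6084, -0.1909, 0.2196]
tcp_rot: [0.924, -0.383, 0.0, 0.0]
contact_force: [1.0, -1.6, -0.1]
opening: 0.529
finger_force: 0.0
```

>>> {"api": "drive_tool", "payload": {"moves": [[[0,0,0],[0.016,-0.057,0],0.045],[[0,0,0],[0,0,0.05],0.045],[[0,0,0],[0,0,0.04],0.045],[[0,0,0],[0,0,0],0.045],[[0,0,0],[0,0,0],0.045]]}}

```text
time: 9.57
eef_pos: [0.6592, -0.1634, 0.1315]
tcp_rot: [0.924, -0.383, 0.001, -0.0]
contact_force: [-0.4, 0.7, 0.9]
opening: 0.528
finger_force: 0.0
```

```bash
python3 go.py .659 -.161 .0375 -45
python3 - <<'E'
from vis import *
from plant import ctrl
c=ctrl.read_camera("top"); pickle.dump(c,open("top2.pkl","wb")); A=c["image"][140:270,230:430]
cv2.imwrite("pics/t2.png",cv2.resize(A,None,fx=4,fy=4,interpolation=cv2.INTER_CUBIC)[...,::-1])
E
```

```text
t 9.57 pos [ 0.6592 -0.1634  0.1315] yaw -45.0 tilt 0.14 F [-0.4  0.7  0.9] open 45.1 ff 0.0 q6 1.96
shift [-0.0021 -0.0015  0.094 ] turn z -0.0 (mod pi) tilt fix [-0.0009 -0.0022  0.    ]
```

View pics/t2.png

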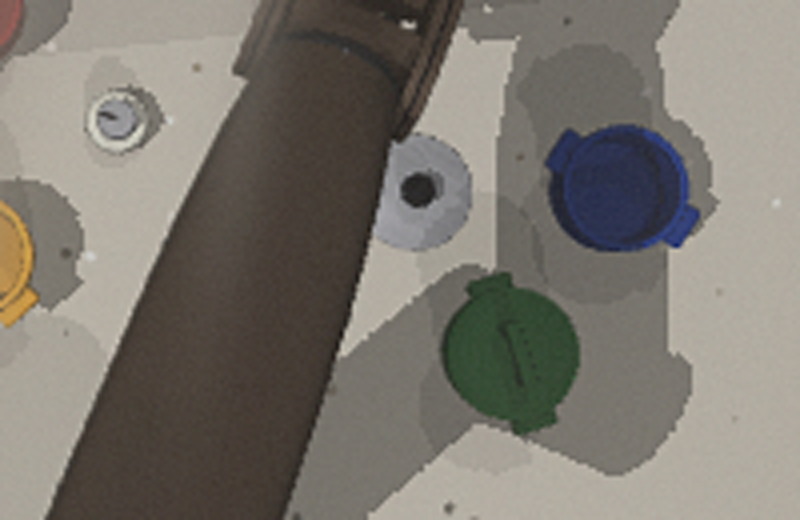

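The green lid is on its crock, disc centred near crop (512,352), with its handle in line with the lugs (490,288)–(533,418). Next is the blue lid.

>>> {"api": "drive_tool", "payload": {"moves": [[[0,0,0],[-0.001,-0.001,0.03],0.045],[[0,0,0],[-0.001,0,0.03],0.045],[[0,0,0],[0,0,0.02],0.045],[[0,0,0],[0,0,0.012],0.045],[[0,0,0],[0,0,0],0.045]]}}

```text
time: 10.25
eef_pos: [0.6576, -0.1609, 0.0377]
tcp_rot: [0.924, -0.383, -0.0, -0.0]
contact_force: [0.1, -0.5, -0.1]
opening: 0.526
finger_force: 0.0
```

>>> {"api": "drive_tool", "payload": {"moves": [[[0,0,0],[0,0,0],0.045],[[0,0,0],[0,0,0],0.02],[[0,0,0],[0,0,0],0.008],[[0,0,0],[0,0,0],0.0],[[0,0,0],[0,0,0],0.0]]}}

```text
time: 10.88
eef_pos: [0.6582, -0.161, 0.0387]
tcp_rot: [0.924, -0.383, 0.001, -0.0]
contact_force: [-0.8, 0.9, 4.0]
opening: 0.128
finger_force: 36.5
```

>>> {"api": "drive_tool", "payload": {"moves": [[[0,0,0],[0,0,0],0.0],[[0,0,0],[0,0,0],0.0]]}}

```text
time: 11.12
eef_pos: [0.6582, -0.161, 0.0387]
tcp_rot: [0.924, -0.383, 0.001, -0.0]
contact_force: [-1.6, 0.2, 5.2]
opening: 0.136
finger_force: 36.7
```

```bash
python3 go.py .659 -.161 .0375 -45
```

```text
t 11.12 pos [ 0.6582 -0.161   0.0387] yaw -45.0 tilt 0.07 F [-1.6  0.2  5.2] open 11.7 ff 36.7 q6 1.97
shift [ 0.0006 -0.0006  0.0012] turn z 0.0 (mod pi) tilt fix [-0.0005 -0.0012  0.    ]
```

>>> {"api": "drive_tool", "payload": {"moves": [[[0,0,0],[0,0,-0.02],0],[[0,0,-0.18],[0,0,-0.05],0],[[0,0,-0.18],[0,0,-0.05],0],[[0,0,-0.18],[0,0,-0.04],0],[[0,0,-0.18],[0,0,0],0]]}}

```text
time: 11.75
eef_pos: [0.6597, -0.1616, 0.2041]
tcp_rot: [1.0, -0.03, 0.004, 0.002]
contact_force: [-0.6, 0.0, -1.9]
opening: 0.127
finger_force: 35.8
```

>>> {"api": "drive_tool", "payload": {"moves": [[[0,0,-0.18],[0,0,0],0],[[0,0,-0.18],[0,0,0],0],[[0,0,-0.18],[0,0,0],0],[[0,0,-0.18],[0,0,0],0],[[0,0,-0.18],[0,0,0],0]]}}

```text
time: 12.38
eef_pos: [0.6571, -0.1606, 0.1976]
tcp_rot: [0.913, 0.408, -0.0, -0.0]
contact_force: [0.1, -0.3, -2.1]
opening: 0.132
finger_force: 35.8
```

>>> {"api": "drive_tool", "payload": {"moves": [[[0,0,-0.18],[0,0,0],0],[[0,0,0],[-0.053,0.003,0],0],[[0,0,0],[-0.053,0.003,0],0],[[0,0,0],[-0.053,0.003,0],0],[[0,0,0],[-0.053,0.003,0],0]]}}

```text
time: 13.0
eef_pos: [0.5546, -0.3481, 0.1978]
tcp_rot: [0.874, 0.486, -0.0, -0.0]
contact_force: [1.3, -0.5, -1.3]
opening: 0.127
finger_force: 35.8
```

>>> {"api": "drive_tool", "payload": {"moves": [[[0,0,0],[-0.053,0.003,0],0],[[0,0,0],[0,0,0.05],0],[[0,0,0],[0,0,0],0],[[0,0,0],[0,0,0],0],[[0,0,0],[0,0,0],0]]}}

```text
time: 13.62
eef_pos: [0.5319, -0.394, 0.1504]
tcp_rot: [0.874, 0.486, 0.001, 0.002]
contact_force: [-0.1, 0.6, -1.3]
opening: 0.129
finger_force: 35.8
```

```bash
python3 go.py .5323 -.3966 .0927 58.9
```

```text
t 13.62 pos [ 0.5319 -0.394   0.1504] yaw 58.2 tilt 0.22 F [-0.1  0.6 -1.3] open 11.0 ff 35.8 q6 -0.24
shift [-0.002   0.0015  0.0577] turn z -0.012 (mod pi) tilt fix [ 0.0037  0.0009 -0.    ]
```

>>> {"api": "drive_tool", "payload": {"moves": [[[0,0,-0.012],[-0.002,0.001,0.02],0],[[0,0,0],[0,0,0.02],0],[[0,0,0],[0,0,0.008],0],[[0,0,0],[0,0,0],0],[[0,0,0],[0,0,0],0]]}}

```text
time: 14.25
eef_pos: [0.5306, -0.3964, 0.1002]
tcp_rot: [0.871, 0.491, 0.0, 0.0]
contact_force: [-0.4, -0.2, -1.3]
opening: 0.132
finger_force: 35.8
```

```bash
python3 go.py .5323 -.3966 .0927 58.9
```

```text
t 14.25 pos [ 0.5306 -0.3964  0.1002] yaw 58.8 tilt 0.05 F [-0.4 -0.2 -1.3] open 11.3 ff 35.8 q6 -0.25
shift [0.0007 0.0016 0.0075] turn z -0.001 (mod pi) tilt fix [ 0.0008  0.0002 -0.    ]
```

>>> {"api": "drive_tool", "payload": {"moves": [[[0,0,0],[0.001,0.001,0.003],0],[[0,0,0],[0,0,0.002],0],[[0,0,0],[0,0,0.001],0],[[0,0,0],[0,0,0.001],0],[[0,0,0],[0,0,0],0]]}}

```text
time: 14.88
eef_pos: [0.5317, -0.3958, 0.0932]
tcp_rot: [0.871, 0.491, 0.0, 0.0]
contact_force: [-0.5, 0.3, 0.8]
opening: 0.129
finger_force: 36.0
```

```bash
python3 go.py .5323 -.3966 .0927 58.9
```

```text
t 14.88 pos [ 0.5317 -0.3958  0.0932] yaw 58.8 tilt 0.01 F [-0.5  0.3  0.8] open 11.0 ff 36.0 q6 -0.25
shift [-0.0004  0.0009  0.0005] turn z -0.001 (mod pi) tilt fix [ 0.0001  0.     -0.    ]
```

>>> {"api": "drive_tool", "payload": {"moves": [[[0,0,0],[0,0,0.001],0],[[0,0,0],[0,0,0],0.02],[[0,0,0],[0,0,0],0.04],[[0,0,0],[0,0,-0.02],0.045],[[0,0,0],[0,0,-0.03],0.045]]}}

```text
time: 15.5
eef_pos: [0.5313, -0.3954, 0.1422]
tcp_rot: [0.871, 0.491, -0.0, -0.001]
contact_force: [-0.2, -0.2, -0.2]
opening: 0.525
finger_force: 0.0
```

>>> {"api": "drive_tool", "payload": {"moves": [[[0,0,-0.177],[0,0,-0.04],0.045],[[0,0,-0.177],[0,0,-0.04],0.045],[[0,0,-0.177],[0,0,0],0.045],[[0,0,-0.177],[0,0,0],0.045],[[0,0,-0.177],[0,0,0],0.045]]}}

```text
time: 16.12
eef_pos: [0.5319, -0.3959, 0.2238]
tcp_rot: [0.574, 0.819, -0.0, 0.001]
contact_force: [0.2, 0.3, -0.5]
opening: 0.527
finger_force: 0.0
```

>>> {"api": "drive_tool", "payload": {"moves": [[[0,0,-0.177],[0,0,0],0.045],[[0,0,-0.177],[0,0,0],0.045],[[0,0,-0.177],[0,0,0],0.045],[[0,0,-0.177],[0,0,0],0.045],[[0,0,-0.177],[0,0,0],0.045]]}}

```text
time: 16.75
eef_pos: [0.5319, -0.396, 0.2236]
tcp_rot: [0.169, 0.986, -0.001, 0.001]
contact_force: [0.1, -0.3, 0.4]
opening: 0.527
finger_force: 0.0
```

>>> {"api": "drive_tool", "payload": {"moves": [[[0,0,0],[0.028,0.0475,0],0.045],[[0,0,0],[0.028,0.0475,0],0.045],[[0,0,0],[0.028,0.0475,0],0.045],[[0,0,0],[0.028,0.0475,0],0.045],[[0,0,0],[0.028,0.0475,0],0.045]]}}

```text
time: 17.38
eef_pos: [0.4801, -0.1234, 0.2235]
tcp_rot: [0.172, 0.985, -0.0, 0.001]
contact_force: [1.1, 0.2, -0.3]
opening: 0.533
finger_force: 0.0
```

>>> {"api": "drive_tool", "payload": {"moves": [[[0,0,0],[0.028,0.0475,0],0.045],[[0,0,0],[0.028,0.0475,0],0.045],[[0,0,0],[0.028,0.0475,0],0.045],[[0,0,0],[0.028,0.0475,0],0.045],[[0,0,0],[0.028,0.0475,0],0.045]]}}

```text
time: 18.0
eef_pos: [0.4286, 0.1477, 0.2237]
tcp_rot: [0.172, 0.985, 0.001, 0.002]
contact_force: [1.3, 0.2, -0.0]
opening: 0.531
finger_force: 0.0
```

>>> {"api": "drive_tool", "payload": {"moves": [[[0,0,0],[0.028,0.0475,0],0.045],[[0,0,0],[0.028,0.0475,0],0.045],[[0,0,0],[0.028,0.0475,0],0.045],[[0,0,0],[0,0,0.04],0.045],[[0,0,0],[0,0,0],0.045]]}}

```text
time: 18.62
eef_pos: [0.3957, 0.3082, 0.1799]
tcp_rot: [0.171, 0.985, -0.002, -0.002]
contact_force: [-0.5, -1.1, -0.0]
opening: 0.527
finger_force: 0.0
```

```bash
python3 go.py .4006 .3108 .0380 160
python3 - <<'E'
from vis import *
from plant import ctrl
c=ctrl.read_camera("top"); A=c["image"][130:270,110:410]
cv2.imwrite("pics/t3.png",cv2.resize(A,None,fx=8/3,fy=8/3,interpolation=cv2.INTER_CUBIC)[...,::-1])
E
```

```text
t 18.62 pos [0.3957 0.3082 0.1799] yaw 160.3 tilt 0.32 F [-0.5 -1.1 -0. ] open 45.0 ff 0.0 q6 -0.77
shift [-0.0042  0.0047  0.1419] turn z 0.006 (mod pi) tilt fix [-0.0041 -0.0038  0.    ]
```

View pics/t3.png

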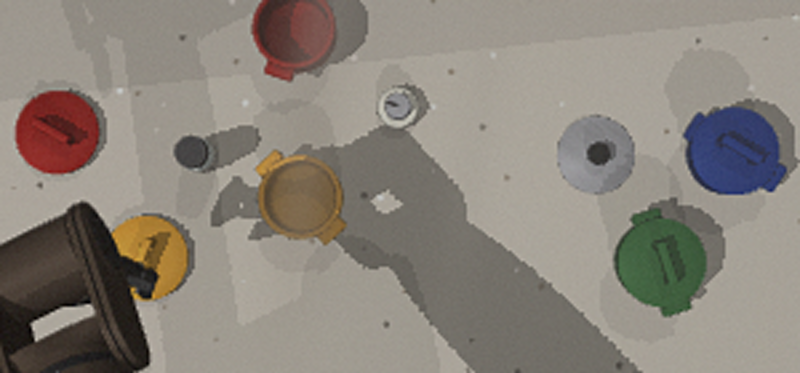

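Green (660,262) and blue (733,150) are capped and aligned with their lugs, and the gripper is over the yellow lid (150,257). Descending.

>>> {"api": "drive_tool", "payload": {"moves": [[[0,0,0.006],[-0.002,0.002,0.05],0.045],[[0,0,0],[0,0,0.04],0.045],[[0,0,0],[0,0,0.02],0.045],[[0,0,0],[0,0,0],0.045],[[0,0,0],[0,0,0],0.045]]}}

```text
time: 19.3
eef_pos: [0.4022, 0.31, 0.0742]
tcp_rot: [0.175, 0.985, 0.001, 0.002]
contact_force: [0.5, -0.4, -0.2]
opening: 0.53
finger_force: 0.0
```

```bash
python3 go.py .4006 .3108 .0380 160
```

```text
t 19.3 pos [0.4022 0.31   0.0742] yaw 159.8 tilt 0.23 F [ 0.5 -0.4 -0.2] open 45.2 ff 0.0 q6 -0.76
shift [0.0019 0.0001 0.0362] turn z -0.003 (mod pi) tilt fix [ 0.0029  0.0027 -0.    ]
```

>>> {"api": "drive_tool", "payload": {"moves": [[[0,0,0],[0.001,0,0.02],0.045],[[0,0,0],[0,0,0.01],0.045],[[0,0,0],[0,0,0.0055],0.045],[[0,0,0],[0,0,0],0.045],[[0,0,0],[0,0,0],0.045]]}}

```text
time: 19.92
eef_pos: [0.3999, 0.3103, 0.0369]
tcp_rot: [0.174, 0.985, 0.0, 0.0]
contact_force: [-0.8, -0.7, 0.4]
opening: 0.527
finger_force: 0.0
```

>>> {"api": "drive_tool", "payload": {"moves": [[[0,0,0],[0,0,0],0.02],[[0,0,0],[0,0,0],0.008],[[0,0,0],[0,0,0],0.0],[[0,0,0],[0,0,0],0.0],[[0,0,0],[0,0,0],0.0]]}}

```text
time: 20.55
eef_pos: [0.3997, 0.3102, 0.0367]
tcp_rot: [0.174, 0.985, 0.0, 0.0]
contact_force: [-0.2, -1.4, 3.8]
opening: 0.131
finger_force: 35.7
```

```bash
python3 go.py .4006 .3108 .0380 160
```

```text
t 20.55 pos [0.3997 0.3102 0.0367] yaw 159.9 tilt 0.04 F [-0.2 -1.4  3.8] open 11.2 ff 35.7 q6 -0.76
shift [-0.0006  0.0008 -0.0013] turn z -0.002 (mod pi) tilt fix [ 0.0006  0.0005 -0.    ]
```

>>> {"api": "drive_tool", "payload": {"moves": [[[0,0,0],[0,0,-0.02],0],[[0,0,-0.185],[0,0,-0.05],0],[[0,0,-0.185],[0,0,-0.05],0],[[0,0,-0.185],[0,0,-0.04],0],[[0,0,-0.185],[0,0,0],0]]}}

```text
time: 21.18
eef_pos: [0.4012, 0.3109, 0.2003]
tcp_rot: [-0.196, 0.981, 0.001, 0.004]
contact_force: [0.8, 0.0, -1.5]
opening: 0.133
finger_force: 35.2
```

>>> {"api": "drive_tool", "payload": {"moves": [[[0,0,-0.185],[0,0,0],0],[[0,0,-0.185],[0,0,0],0],[[0,0,0],[0.019,-0.048,0],0],[[0,0,0],[0.019,-0.048,0],0],[[0,0,0],[0.019,-0.048,0],0]]}}

```text
time: 21.8
eef_pos: [0.4569, 0.165, 0.1954]
tcp_rot: [-0.371, 0.929, 0.0, -0.001]
contact_force: [1.5, 0.1, -1.3]
opening: 0.133
finger_force: 35.2
```

>>> {"api": "drive_tool", "payload": {"moves": [[[0,0,0],[0.019,-0.047,0],0],[[0,0,0],[0,0,0.05],0],[[0,0,0],[0,0,0],0],[[0,0,0],[0,0,0],0],[[0,0,0],[0,0,0],0]]}}

```text
time: 22.42
eef_pos: [0.4767, 0.1199, 0.1482]
tcp_rot: [-0.371, 0.929, -0.001, 0.002]
contact_force: [0.0, -0.7, -0.5]
opening: 0.136
finger_force: 35.2
```

```bash
python3 go.py .4756 .1194 .0907 223.4
```

```text
t 22.43 pos [0.4767 0.1199 0.1482] yaw -136.4 tilt 0.18 F [ 0.  -0.7 -0.5] open 11.6 ff 35.2 q6 -2.29
shift [0.0013 0.0006 0.0575] turn z -6.28 (mod pi) tilt fix [-0.0021  0.0024  0.    ]
```

>>> {"api": "drive_tool", "payload": {"moves": [[[0,0,0],[0,0,0.02],0],[[0,0,0],[0,0,0.02],0],[[0,0,0],[0,0,0.008],0],[[0,0,0],[0,0,0],0],[[0,0,0],[0,0,0],0]]}}

```text
time: 23.05
eef_pos: [0.4767, 0.1194, 0.0995]
tcp_rot: [-0.371, 0.929, -0.0, 0.001]
contact_force: [-0.1, -0.3, -0.7]
opening: 0.133
finger_force: 35.1
```

```bash
python3 go.py .4756 .1194 .0907 223.4
```

```text
t 23.05 pos [0.4767 0.1194 0.0995] yaw -136.5 tilt 0.13 F [-0.1 -0.3 -0.7] open 11.4 ff 35.1 q6 -2.29
shift [0.0007 0.0008 0.0088] turn z -6.281 (mod pi) tilt fix [-0.0015  0.0017  0.    ]
```

>>> {"api": "drive_tool", "payload": {"moves": [[[0,0,0],[0.001,0.001,0.004],0],[[0,0,0],[0,0,0.002],0],[[0,0,0],[0,0,0.001],0],[[0,0,0],[0,0,0.001],0],[[0,0,0],[0,0,0],0]]}}

```text
time: 23.68
eef_pos: [0.4744, 0.1192, 0.0911]
tcp_rot: [-0.371, 0.929, 0.0, -0.0]
contact_force: [-4.0, -0.4, 5.5]
opening: 0.134
finger_force: 36.1
```

```bash
python3 go.py .4756 .1194 .0907 223.4
```

```text
t 23.68 pos [0.4744 0.1192 0.0911] yaw -136.5 tilt 0.05 F [-4.  -0.4  5.5] open 11.4 ff 36.1 q6 -2.29
shift [-0.001  -0.0007  0.0004] turn z -6.281 (mod pi) tilt fix [ 0.0004 -0.0007  0.    ]
```

>>> {"api": "drive_tool", "payload": {"moves": [[[0,0,0],[0,0,0],0.02],[[0,0,0],[0,0,0],0.04],[[0,0,0],[0,0,-0.02],0.045],[[0,0,0],[0,0,-0.03],0.045],[[0,0,-0.16],[0,0,-0.04],0.045]]}}

```text
time: 24.3
eef_pos: [0.4736, 0.1191, 0.18]
tcp_rot: [-0.445, 0.895, 0.001, -0.001]
contact_force: [0.7, 0.4, -0.3]
opening: 0.525
finger_force: 0.0
```

>>> {"api": "drive_tool", "payload": {"moves": [[[0,0,-0.16],[0,0,-0.04],0.045],[[0,0,0],[-0.051,0.012,0],0.045],[[0,0,0],[-0.051,0.012,0],0.045],[[0,0,0],[-0.051,0.012,0],0.045],[[0,0,0],[-0.051,0.012,0],0.045]]}}

```text
time: 24.92
eef_pos: [0.5288, 0.3234, 0.2201]
tcp_rot: [-0.514, 0.858, -0.0, 0.0]
contact_force: [0.9, 0.2, 0.9]
opening: 0.526
finger_force: 0.0
```

>>> {"api": "drive_tool", "payload": {"moves": [[[0,0,0],[-0.051,0.012,0],0.045],[[0,0,0],[-0.051,0.012,0],0.045],[[0,0,0],[0,0,0.05],0.045],[[0,0,0],[0,0,0.05],0.045],[[0,0,0],[0,0,0],0.045]]}}

```text
time: 25.55
eef_pos: [0.5519, 0.4212, 0.1137]
tcp_rot: [-0.514, 0.858, 0.0, -0.006]
contact_force: [-0.6, 0.0, -0.0]
opening: 0.526
finger_force: 0.0
```

```bash
python3 go.py .5542 .4239 .0380 242
```

```text
t 25.55 pos [0.5519 0.4212 0.1137] yaw -118.2 tilt 0.7 F [-0.6  0.  -0. ] open 45.0 ff 0.0 q6 -2.14
shift [-0.0042 -0.0013  0.0757] turn z -6.286 (mod pi) tilt fix [ 0.0066 -0.0102  0.    ]
```

>>> {"api": "drive_tool", "payload": {"moves": [[[0,0,0],[0,0,0.03],0.045],[[0,0,0],[0,0,0.02],0.045],[[0,0,0],[0,0,0],0.045],[[0,0,0],[0,0,0],0.045]]}}

```text
time: 26.05
eef_pos: [0.5562, 0.4234, 0.072]
tcp_rot: [-0.514, 0.858, -0.0, 0.001]
contact_force: [-0.3, -0.4, -0.0]
opening: 0.529
finger_force: 0.0
```

```bash
python3 go.py .5542 .4239 .0380 242
python3 - <<'E'
from vis import *
from plant import ctrl
c=ctrl.read_camera("side"); u,v=proj(c,[.50,.30,.05]).astype(int); print(u,v)
cv2.imwrite("pics/r1.png",cv2.resize(c["image"][v-100:v+60,u-100:u+100],None,fx=3.5,fy=3.5,interpolation=cv2.INTER_CUBIC)[...,::-1])
E
```

```text
t 26.05 pos [0.5562 0.4234 0.072 ] yaw -118.2 tilt 0.14 F [-0.3 -0.4 -0. ] open 45.2 ff 0.0 q6 -2.14
shift [0.0006 0.0021 0.034 ] turn z -6.286 (mod pi) tilt fix [-0.0013  0.0021  0.    ]
190 253
```

View pics/r1.png

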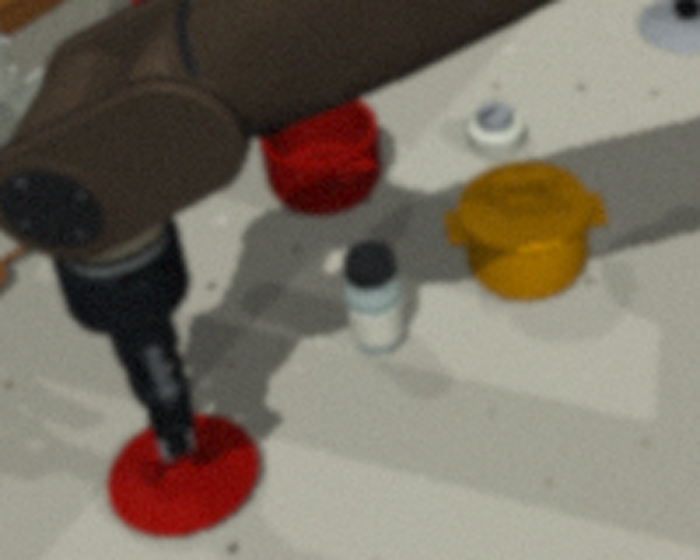

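The yellow lid is seated flat on its crock (crop 527,190), the jar is untouched, and the fingers straddle the red handle (175,460). Gripping.

>>> {"api": "drive_tool", "payload": {"moves": [[[0,0,0],[0,0.001,0.02],0.045],[[0,0,0],[0,0,0.01],0.045],[[0,0,0],[0,0,0.004],0.045],[[0,0,0],[0,0,0],0.045],[[0,0,0],[0,0,0],0.045]]}}

```text
time: 26.72
eef_pos: [0.5548, 0.4236, 0.0367]
tcp_rot: [-0.514, 0.858, -0.0, 0.0]
contact_force: [0.1, 0.1, 1.1]
opening: 0.529
finger_force: 0.0
```

>>> {"api": "drive_tool", "payload": {"moves": [[[0,0,0],[0,0,0],0.02],[[0,0,0],[0,0,0],0.008],[[0,0,0],[0,0,0],0.0],[[0,0,0],[0,0,0],0.0],[[0,0,0],[0,0,0],0.0]]}}

```text
time: 27.35
eef_pos: [0.5547, 0.4237, 0.0369]
tcp_rot: [-0.514, 0.858, 0.0, 0.0]
contact_force: [-1.1, -0.2, 3.9]
opening: 0.13
finger_force: 36.0
```

```bash
python3 go.py .5542 .4239 .0380 242
```

```text
t 27.35 pos [0.5547 0.4237 0.0369] yaw -118.2 tilt 0.05 F [-1.1 -0.2  3.9] open 11.1 ff 36.0 q6 -2.14
shift [ 0.      0.0006 -0.0011] turn z -6.286 (mod pi) tilt fix [-0.0004  0.0008  0.    ]
```

>>> {"api": "drive_tool", "payload": {"moves": [[[0,0,0],[0,0,-0.02],0],[[0,0,0.174],[0,0,-0.05],0],[[0,0,0.174],[0,0,-0.05],0],[[0,0,0.174],[0,0,-0.04],0],[[0,0,0.174],[0,0,0],0]]}}

```text
time: 27.98
eef_pos: [0.5566, 0.4245, 0.2032]
tcp_rot: [-0.188, 0.982, 0.002, 0.005]
contact_force: [0.8, 0.2, -2.4]
opening: 0.131
finger_force: 35.4
```

>>> {"api": "drive_tool", "payload": {"moves": [[[0,0,0.174],[0,0,0],0],[[0,0,0.174],[0,0,0],0],[[0,0,0.174],[0,0,0],0],[[0,0,0.174],[0,0,0],0],[[0,0,0],[-0.035,-0.04,0],0]]}}

```text
time: 28.6
eef_pos: [0.5739, 0.3766, 0.1965]
tcp_rot: [0.154, 0.988, 0.0, -0.0]
contact_force: [0.5, -1.8, -3.3]
opening: 0.127
finger_force: 35.4
```

>>> {"api": "drive_tool", "payload": {"moves": [[[0,0,0],[-0.035,-0.04,0],0],[[0,0,0],[-0.035,-0.04,0],0],[[0,0,0],[-0.035,-0.04,0],0],[[0,0,0],[-0.035,-0.04,0],0],[[0,0,0],[-0.034,-0.041,0],0]]}}

```text
time: 29.22
eef_pos: [0.6793, 0.1281, 0.1967]
tcp_rot: [0.156, 0.988, -0.0, -0.0]
contact_force: [0.2, -0.8, -1.8]
opening: 0.132
finger_force: 35.4
```

>>> {"api": "drive_tool", "payload": {"moves": [[[0,0,0],[0,0,0.05],0],[[0,0,0],[0,0,0],0],[[0,0,0],[0,0,0],0],[[0,0,0],[0,0,0],0]]}}

```text
time: 29.72
eef_pos: [0.6802, 0.1308, 0.1492]
tcp_rot: [0.155, 0.988, 0.0, 0.002]
contact_force: [0.1, 0.7, -2.1]
opening: 0.131
finger_force: 35.4
```

```bash
python3 go.py .678 .1296 .0909 162.2
```

```text
t 29.73 pos [0.6802 0.1308 0.1492] yaw 162.2 tilt 0.23 F [ 0.1  0.7 -2.1] open 11.2 ff 35.4 q6 -1.22
shift [ 0.002  -0.0019  0.0583] turn z -0.001 (mod pi) tilt fix [ 0.0014  0.0038 -0.    ]
```

>>> {"api": "drive_tool", "payload": {"moves": [[[0,0,0],[0,0,0.02],0],[[0,0,0],[0,0,0.02],0],[[0,0,0],[0,0,0.008],0],[[0,0,0],[0,0,0],0],[[0,0,0],[0,0,0],0]]}}

```text
time: 30.35
eef_pos: [0.6796, 0.1298, 0.0988]
tcp_rot: [0.156, 0.988, 0.0, 0.0]
contact_force: [0.2, 0.4, -2.0]
opening: 0.128
finger_force: 35.4
```

```bash
python3 go.py .678 .1296 .0909 162.2
```

```text
t 30.35 pos [0.6796 0.1298 0.0988] yaw 162.1 tilt 0.05 F [ 0.2  0.4 -2. ] open 10.9 ff 35.4 q6 -1.22
shift [ 0.0015 -0.0007  0.0079] turn z -0.002 (mod pi) tilt fix [ 0.0003  0.0009 -0.    ]
```

>>> {"api": "drive_tool", "payload": {"moves": [[[0,0,0],[0.001,-0.001,0.003],0],[[0,0,0],[0,0,0.002],0],[[0,0,0],[0,0,0.001],0],[[0,0,0],[0,0,0.001],0],[[0,0,0],[0,0,0.001],0]]}}

```text
time: 30.98
eef_pos: [0.678, 0.1291, 0.0913]
tcp_rot: [0.156, 0.988, -0.0, -0.0]
contact_force: [-3.2, -0.7, 4.3]
opening: 0.137
finger_force: 36.3
```

>>> {"api": "drive_tool", "payload": {"moves": [[[0,0,0],[0,0,0],0],[[0,0,0],[0,0,0],0]]}}

```text
time: 31.22
eef_pos: [0.678, 0.1292, 0.0913]
tcp_rot: [0.156, 0.988, -0.0, 0.0]
contact_force: [-4.3, -0.3, 4.3]
opening: 0.133
finger_force: 36.3
```

```bash
python3 go.py .678 .1296 .0909 162.2
```

```text
t 31.23 pos [0.678  0.1292 0.0913] yaw 162.1 tilt 0.01 F [-4.3 -0.3  4.3] open 11.3 ff 36.3 q6 -1.22
shift [0.0001 0.0004 0.0004] turn z -0.002 (mod pi) tilt fix [-0.0001  0.0002  0.    ]
```

>>> {"api": "drive_tool", "payload": {"moves": [[[0,0,0],[0,0,0],0.02],[[0,0,0],[0,0,0],0.04],[[0,0,0],[0,0,-0.02],0.045],[[0,0,0],[0,0,-0.05],0.045],[[0,0,0],[0,0,-0.06],0.045]]}}

```text
time: 31.85
eef_pos: [0.6774, 0.1291, 0.2216]
tcp_rot: [0.156, 0.988, -0.0, -0.001]
contact_force: [0.8, 0.8, -0.1]
opening: 0.528
finger_force: 0.0
```

>>> {"api": "drive_tool", "payload": {"moves": [[[0,0,0],[0.05,0.036,0],0.045],[[0,0,0],[0.05,0.036,0],0.045],[[0,0,0],[0.05,0.036,0],0.045],[[0,0,0],[0.05,0.036,0],0.045],[[0,0,0],[0.05,0.036,0],0.045]]}}

```text
time: 32.48
eef_pos: [0.4945, 0.379, 0.2223]
tcp_rot: [0.156, 0.988, 0.001, 0.001]
contact_force: [1.1, 0.3, -0.9]
opening: 0.528
finger_force: 0.0
```

>>> {"api": "drive_tool", "payload": {"moves": [[[0,0,0],[0.05,0.036,0],0.045],[[0,0,0],[0.05,0.036,0],0.045],[[0,0,0],[0.05,0.036,0],0.045],[[0,0,0],[0,0,0],0.045],[[0,0,0],[0,0,0],0.045]]}}

```text
time: 33.1
eef_pos: [0.3861, 0.5264, 0.2214]
tcp_rot: [0.155, 0.988, 0.0, 0.001]
contact_force: [-0.0, -0.4, -0.2]
opening: 0.529
finger_force: 0.0
```

```bash
cat > chk.py <<'E'
from vis import *
from plant import ctrl
from scipy.optimize import least_squares
c=ctrl.read_camera("top"); c0=pickle.load(open("top.pkl","rb"))
T={"red":(.678,.1296,162.2),"yellow":(.4756,.1194,43.4),"green":(.4018,-.308,17.8),"blue":(.5323,-.3966,58.9)}
lsd=cv2.createLineSegmentDetector(0); ims=[]
for col,(x,y,a) in T.items():
    u,v=proj(c,[x,y,.07]).round().astype(int)
    m=mask(c["image"],col); w=np.zeros_like(m); cv2.circle(w,(int(u*4),int(v*4)),110,255,-1)
    mm=cv2.morphologyEx(m&w,cv2.MORPH_CLOSE,np.ones((9,9)))
    ct=max(cv2.findContours(mm,cv2.RETR_EXTERNAL,cv2.CHAIN_APPROX_NONE)[0],key=cv2.contourArea); px=(ct[:,0]+.5)/4-.5
    P=ray(c,px,.068); d=P-[x,y]; ax=np.array([np.cos(np.radians(a)),np.sin(np.radians(a))]); cam=np.array([.428,-.009])-[x,y]
    k=(abs(d@ax)/np.hypot(*d.T)<.85)&(d@cam/np.linalg.norm(cam)/np.hypot(*d.T)<.3)
    f=least_squares(lambda q:np.hypot(*(P[k]-q).T)-.052,[x,y],loss="soft_l1",f_scale=.001).x
    L=ray(c,px,.055); dl=L-[x,y]; h=dl[np.hypot(*dl.T)>.0585]; V=np.linalg.svd(h)[2][0]; s=h@V
    tm=(h[s>0].mean(0)+h[s<0].mean(0))/2+[x,y]
    print(col,"lid-target mm",((f-[x,y])*1e3).round(1),"lug mid-target",((tm-[x,y])*1e3).round(1),"lug deg",(np.degrees(np.arctan2(V[1],V[0]))%180).round(1),"was",a)
    A=c["image"][v-12:v+12,u-12:u+12]; g=cv2.resize(A[...,1] if col=="green" else A.max(2),None,fx=8,fy=8,interpolation=cv2.INTER_CUBIC)
    for q in sorted((lsd.detect(cv2.normalize(g,None,0,255,cv2.NORM_MINMAX))[0][:,0]+.5)/8-.5+np.array([u-12,v-12]*2),key=lambda q:-np.hypot(*(q[:2]-q[2:])))[:2]:
        A2,B2=ray(c,q.reshape(2,2),.097); e=B2-A2; print("   handle seg",(np.hypot(*e)*1e3).round(0),(np.degrees(np.arctan2(e[1],e[0]))%180).round(1))
dif=cv2.absdiff(c["image"],c0["image"])
for n,(u,v) in {"pan":(334,188),"jar":(183,187)}.items(): print(n,"diff",dif[v-14:v+14,u-14:u+14].mean().round(1))
cv2.imwrite("pics/end.png",cv2.resize(c["image"][110:270,110:420],None,fx=2.5,fy=2.5,interpolation=cv2.INTER_CUBIC)[...,::-1])
E
python3 chk.py
```

```text
red lid-target mm [0.2 1.1] lug mid-target [-0.2  0.1] lug deg 162.3 was 162.2
   handle seg 51.0 162.1
   handle seg 19.0 164.0
yellow lid-target mm [0.1 1. ] lug mid-target [ 0.2 -0.9] lug deg 43.1 was 43.4
   handle seg 50.0 43.5
   handle seg 21.0 179.3
green lid-target mm [-0.3  2.8] lug mid-target [ 0.1 -0.5] lug deg 17.7 was 17.8
   handle seg 40.0 17.0
   handle seg 25.0 11.2
blue lid-target mm [0.7 4. ] lug mid-target [0. 0.] lug deg 57.9 was 58.9
   handle seg 17.0 58.6
   handle seg 16.0 59.7
pan diff 5.0
jar diff 33.8
```

View pics/end.png

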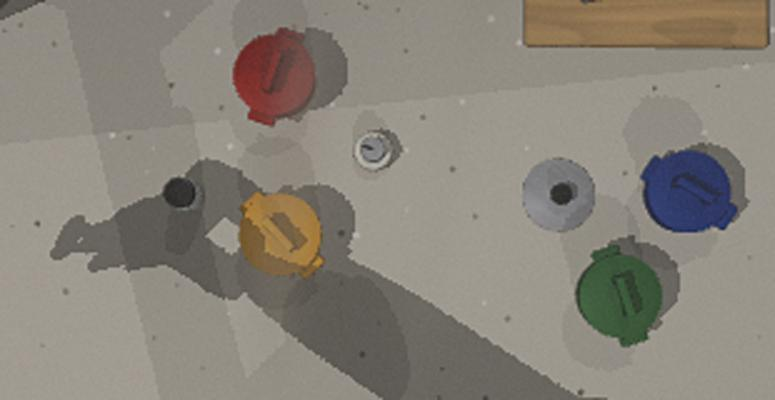

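The jar difference is just the arm's shadow. Blue reads 4 mm off toward +y, so I'll look closer at blue and green.

```bash
cat > z.py <<'E'
from vis import *
from plant import ctrl
c=ctrl.read_camera("top"); out=[]
for x,y in ((.5323,-.3966),(.4018,-.308)):
    u,v=proj(c,[x,y,.07]).round().astype(int); k=8
    im=cv2.resize(c["image"][v-24:v+24,u-24:u+24],None,fx=k,fy=k,interpolation=cv2.INTER_CUBIC)
    im=cv2.convertScaleAbs(im,alpha=1.6)
    pts=[((proj(c,[x+.052*np.cos(t),y+.052*np.sin(t),.070])-[u-24,v-24]+.5)*k).round() for t in np.linspace(0,6.28,60)]
    for p in pts: cv2.circle(im,tuple(int(i) for i in p),1,(255,255,255),-1)
    out.append(im)
cv2.imwrite("pics/z.png",np.hstack(out)[...,::-1])
E
python3 z.py
```

```text
(no output)
```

View pics/z.png

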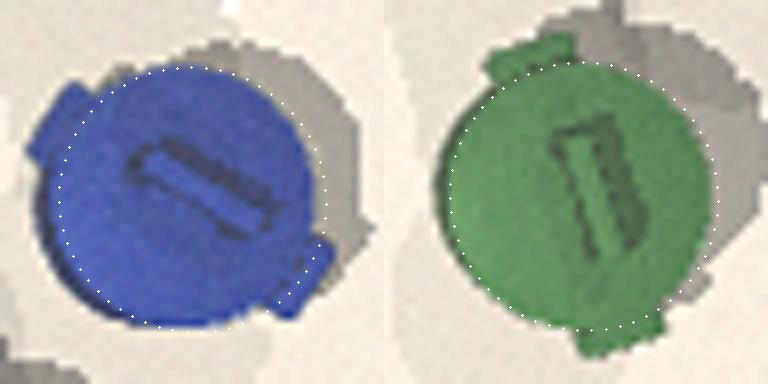

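The blue disc sits about 11 px (4 mm) left of its expected dotted circle, and green about 5 px (2–3 mm), while the lugs agree with the targets. There's plenty of time, so I'll re-centre both, blue first.

>>> {"api": "drive_tool", "payload": {"moves": [[[0,0,0.18],[0,0,0],0.045],[[0,0,0.18],[0,0,0],0.045],[[0,0,0.18],[0,0,0],0.045],[[0,0,0.18],[0,0,0],0.045],[[0,0,0.18],[0,0,0],0.045]]}}

```text
time: 33.83
eef_pos: [0.3875, 0.5249, 0.2205]
tcp_rot: [0.574, 0.819, 0.0, 0.0]
contact_force: [-0.6, -0.0, 0.5]
opening: 0.531
finger_force: 0.0
```

>>> {"api": "drive_tool", "payload": {"moves": [[[0,0,0.18],[0,0,0],0.045],[[0,0,0.18],[0,0,0],0.045],[[0,0,0.18],[0,0,0],0.045],[[0,0,0.18],[0,0,0],0.045],[[0,0,0.18],[0,0,0],0.045]]}}

```text
time: 34.45
eef_pos: [0.3875, 0.5249, 0.2206]
tcp_rot: [0.873, 0.488, 0.0, 0.0]
contact_force: [-0.3, 0.1, 0.2]
opening: 0.524
finger_force: 0.0
```

>>> {"api": "drive_tool", "payload": {"moves": [[[0,0,0],[-0.042,0.035,0],0.045],[[0,0,0],[-0.042,0.035,0],0.045],[[0,0,0],[-0.042,0.035,0],0.045],[[0,0,0],[-0.042,0.035,0],0.045],[[0,0,0],[-0.042,0.035,0],0.045]]}}

```text
time: 35.08
eef_pos: [0.4282, 0.253, 0.2207]
tcp_rot: [0.871, 0.491, 0.001, 0.0]
contact_force: [1.4, -0.5, 0.6]
opening: 0.528
finger_force: 0.0
```

>>> {"api": "drive_tool", "payload": {"moves": [[[0,0,0],[-0.042,0.035,0],0.045],[[0,0,0],[-0.042,0.035,0],0.045],[[0,0,0],[-0.042,0.035,0],0.045],[[0,0,0],[-0.042,0.035,0],0.045],[[0,0,0],[-0.042,0.035,0],0.045]]}}

```text
time: 35.7
eef_pos: [0.4689, -0.0173, 0.2209]
tcp_rot: [0.871, 0.491, 0.001, 0.001]
contact_force: [0.7, 0.6, -0.2]
opening: 0.528
finger_force: 0.0
```

>>> {"api": "drive_tool", "payload": {"moves": [[[0,0,0],[-0.042,0.035,0],0.045],[[0,0,0],[-0.042,0.035,0],0.045],[[0,0,0],[-0.042,0.035,0],0.045],[[0,0,0],[-0.042,0.035,0],0.045],[[0,0,0],[-0.042,0.035,0],0.045]]}}

```text
time: 36.33
eef_pos: [0.5097, -0.2877, 0.2208]
tcp_rot: [0.871, 0.491, 0.0, 0.0]
contact_force: [0.9, -0.9, -0.1]
opening: 0.529
finger_force: 0.0
```

>>> {"api": "drive_tool", "payload": {"moves": [[[0,0,0],[-0.042,0.038,0],0.045],[[0,0,0],[-0.042,0.038,0],0.045],[[0,0,0],[0,0,0],0.045],[[0,0,0],[0,0,0],0.045],[[0,0,0],[0,0,0],0.045]]}}

```text
time: 36.95
eef_pos: [0.532, -0.3946, 0.2206]
tcp_rot: [0.871, 0.492, 0.0, -0.0]
contact_force: [-0.1, 0.0, 0.3]
opening: 0.528
finger_force: 0.0
```

```bash
python3 go.py .5317 -.3958 .0935 58.8
```

```text
t 36.95 pos [ 0.532  -0.3946  0.2206] yaw 59.0 tilt 0.01 F [-0.1  0.   0.3] open 45.1 ff 0.0 q6 -0.25
shift [-0.0013  0.0004  0.1271] turn z 0.003 (mod pi) tilt fix [-0.0001 -0.0002  0.    ]
```

>>> {"api": "drive_tool", "payload": {"moves": [[[0,0,0],[-0.001,0,0.05],0.045],[[0,0,0],[0,0,0.04],0.045],[[0,0,0],[0,0,0.025],0.045],[[0,0,0],[0,0,0.01],0.045],[[0,0,0],[0,0,0.001],0.045]]}}

```text
time: 37.58
eef_pos: [0.5321, -0.3956, 0.0946]
tcp_rot: [0.87, 0.492, 0.0, -0.0]
contact_force: [0.2, -0.4, -0.0]
opening: 0.527
finger_force: 0.0
```

>>> {"api": "drive_tool", "payload": {"moves": [[[0,0,0],[0,0,0],0.045],[[0,0,0],[0,0,0],0.045],[[0,0,0],[0,0,0],0.02],[[0,0,0],[0,0,0],0.014],[[0,0,0],[0,0,0],0.0]], "grip_force": 25}}

```text
time: 38.2
eef_pos: [0.532, -0.3964, 0.0947]
tcp_rot: [0.871, 0.492, 0.0, 0.0]
contact_force: [-0.7, -1.1, 1.1]
opening: 0.133
finger_force: 26.9
```

>>> {"api": "drive_tool", "payload": {"moves": [[[0,0,0],[0,0,0],0],[[0,0,0],[0,0,0],0]]}}

```text
time: 38.45
eef_pos: [0.5321, -0.3965, 0.0947]
tcp_rot: [0.871, 0.492, 0.0, 0.0]
contact_force: [-0.9, 0.3, 1.7]
opening: 0.132
finger_force: 27.0
```

```bash
python3 go.py .5317 -.3958 .0932 58.8
```

```text
t 38.45 pos [ 0.5321 -0.3965  0.0947] yaw 58.9 tilt 0.03 F [-0.9  0.3  1.7] open 11.3 ff 27.0 q6 -0.25
shift [ 0.0004 -0.0007  0.0015] turn z 0.003 (mod pi) tilt fix [ 0.0004  0.0002 -0.    ]
```

>>> {"api": "drive_tool", "payload": {"moves": [[[0,0,0],[0,0,-0.005],0],[[0,0,0],[0,0,-0.007],0],[[0,0,0],[-0.0035,0.001,0],0],[[0,0,0],[0,0,0],0],[[0,0,0],[0,0,0.006],0]]}}

```text
time: 39.08
eef_pos: [0.5311, -0.4001, 0.1004]
tcp_rot: [0.871, 0.492, 0.0, 0.0]
contact_force: [0.7, -0.6, -1.0]
opening: 0.136
finger_force: 26.6
```

>>> {"api": "drive_tool", "payload": {"moves": [[[0,0,0],[0,0,0.003],0],[[0,0,0],[0,0,0.002],0],[[0,0,0],[0,0,0.001],0],[[0,0,0],[0,0,0],0],[[0,0,0],[0,0,0],0]]}}

```text
time: 39.7
eef_pos: [0.5311, -0.3998, 0.0947]
tcp_rot: [0.871, 0.492, 0.0, 0.0]
contact_force: [-1.1, 1.6, 1.0]
opening: 0.131
finger_force: 27.0
```

```bash
python3 go.py .5308 -.4 .0947 58.8
```

```text
t 39.7 pos [ 0.5311 -0.3998  0.0947] yaw 58.9 tilt 0.02 F [-1.1  1.6  1. ] open 11.2 ff 27.0 q6 -0.26
shift [-0.0003 -0.0002  0.    ] turn z 0.003 (mod pi) tilt fix [ 0.0004  0.     -0.    ]
```

>>> {"api": "drive_tool", "payload": {"moves": [[[0,0,0],[0,0,0],0.02],[[0,0,0],[0,0,0],0.04],[[0,0,0],[0,0,-0.02],0.045],[[0,0,0],[0,0,-0.03],0.045],[[0,0,0.179],[0,0,-0.03],0.045]]}}

```text
time: 40.33
eef_pos: [0.5313, -0.4001, 0.1768]
tcp_rot: [0.912, 0.41, 0.0, 0.001]
contact_force: [0.5, -1.3, -1.1]
opening: 0.527
finger_force: 0.0
```

>>> {"api": "drive_tool", "payload": {"moves": [[[0,0,0.179],[0,0,0],0.045],[[0,0,0.179],[0,0,0],0.045],[[0,0,0.179],[0,0,0],0.045],[[0,0,0],[-0.032,-0.0425,0],0.045],[[0,0,0],[-0.032,-0.0425,0],0.045]]}}

```text
time: 40.95
eef_pos: [0.4435, -0.3385, 0.1756]
tcp_rot: [0.988, 0.156, 0.0, 0.001]
contact_force: [-0.2, -0.1, 0.5]
opening: 0.525
finger_force: 0.0
```

>>> {"api": "drive_tool", "payload": {"moves": [[[0,0,0],[-0.032,-0.0425,0],0.045],[[0,0,0],[0,0,0.03],0.045],[[0,0,0],[0,0,0],0.045],[[0,0,0],[0,0,0],0.045],[[0,0,0],[0,0,0],0.045]]}}

```text
time: 41.58
eef_pos: [0.4014, -0.3091, 0.1458]
tcp_rot: [0.988, 0.156, 0.001, 0.001]
contact_force: [-0.7, 0.3, 0.8]
opening: 0.526
finger_force: 0.0
```

```bash
python3 go.py .4004 -.3082 .093 17.9
```

```text
t 41.58 pos [ 0.4014 -0.3091  0.1458] yaw 17.9 tilt 0.14 F [-0.7  0.3  0.8] open 44.9 ff 0.0 q6 0.4
shift [-0.0008 -0.0013  0.0528] turn z 0.001 (mod pi) tilt fix [ 0.0022 -0.001   0.    ]
```

>>> {"api": "drive_tool", "payload": {"moves": [[[0,0,0],[0,-0.001,0.03],0.045],[[0,0,0],[0,0,0.015],0.045],[[0,0,0],[0,0,0.008],0.045],[[0,0,0],[0,0,0],0.045],[[0,0,0],[0,0,0],0.045]]}}

```text
time: 42.2
eef_pos: [0.4006, -0.3076, 0.0921]
tcp_rot: [0.988, 0.156, 0.0, 0.001]
contact_force: [0.1, 0.1, -0.9]
opening: 0.526
finger_force: 0.0
```

>>> {"api": "drive_tool", "payload": {"moves": [[[0,0,0],[0,0,0],0.02],[[0,0,0],[0,0,0],0.014],[[0,0,0],[0,0,0],0.0],[[0,0,0],[0,0,0],0],[[0,0,0],[0,0,0],0]]}}

```text
time: 42.82
eef_pos: [0.4004, -0.3074, 0.0919]
tcp_rot: [0.988, 0.156, 0.0, 0.0]
contact_force: [-0.5, 0.4, 3.4]
opening: 0.128
finger_force: 27.2
```

```bash
python3 go.py .4007 -.3107 .093 17.9
```

```text
t 42.83 pos [ 0.4004 -0.3074  0.0919] yaw 17.9 tilt 0.05 F [-0.5  0.4  3.4] open 11.0 ff 27.2 q6 0.4
shift [-0.0007  0.0033 -0.0011] turn z 0.0 (mod pi) tilt fix [ 0.0009 -0.0003  0.    ]
```

Lift 12 mm, shift 3 mm along tool y (−y), then lower and release.

>>> {"api": "drive_tool", "payload": {"moves": [[[0,0,0],[0,0,-0.005],0],[[0,0,0],[0,0,-0.007],0],[[0,0,0],[-0.0005,0.003,0],0],[[0,0,0],[0,0,0],0],[[0,0,0],[0,0,0.006],0]]}}

```text
time: 43.45
eef_pos: [0.4007, -0.3103, 0.0973]
tcp_rot: [0.988, 0.156, 0.0, 0.0]
contact_force: [-0.3, 0.1, -1.1]
opening: 0.134
finger_force: 26.5
```

>>> {"api": "drive_tool", "payload": {"moves": [[[0,0,0],[0,0,0.003],0],[[0,0,0],[0,0,0.002],0],[[0,0,0],[0,0,0.001],0],[[0,0,0],[0,0,0],0],[[0,0,0],[0,0,0],0]]}}

```text
time: 44.08
eef_pos: [0.4006, -0.3101, 0.0919]
tcp_rot: [0.988, 0.156, -0.0, -0.0]
contact_force: [-2.5, 1.5, 4.7]
opening: 0.136
finger_force: 27.4
```

```bash
python3 go.py .4007 -.3107 .0919 17.9
```

```text
t 44.08 pos [ 0.4006 -0.3101  0.0919] yaw 17.9 tilt 0.02 F [-2.5  1.5  4.7] open 11.6 ff 27.4 q6 0.4
shift [-0.0001  0.0006 -0.    ] turn z 0.001 (mod pi) tilt fix [-0.0002  0.0002  0.    ]
```

>>> {"api": "drive_tool", "payload": {"moves": [[[0,0,0],[0,0,0],0.02],[[0,0,0],[0,0,0],0.04],[[0,0,0],[0,0,-0.02],0.045],[[0,0,0],[0,0,-0.05],0.045],[[0,0,0],[0,0,-0.06],0.045]]}}

```text
time: 44.7
eef_pos: [0.4, -0.3095, 0.2212]
tcp_rot: [0.988, 0.156, -0.001, -0.001]
contact_force: [0.6, -1.1, 0.1]
opening: 0.528
finger_force: 0.0
```

>>> {"api": "drive_tool", "payload": {"moves": [[[0,0,0],[-0.042,0.036,0],0.045],[[0,0,0],[-0.042,0.036,0],0.045],[[0,0,0],[-0.042,0.036,0],0.045],[[0,0,0],[-0.042,0.036,0],0.045],[[0,0,0],[-0.042,0.036,0],0.045]]}}

```text
time: 45.32
eef_pos: [0.2551, -0.5476, 0.2211]
tcp_rot: [0.988, 0.156, 0.0, 0.0]
contact_force: [0.8, -0.2, 0.3]
opening: 0.526
finger_force: 0.0
```

>>> {"api": "drive_tool", "payload": {"moves": [[[0,0,0],[-0.042,0.036,0],0.045],[[0,0,0],[-0.042,0.036,0],0.045],[[0,0,0],[0,0,0],0.045],[[0,0,0],[0,0,0],0.045],[[0,0,0],[0,0,0],0.045]]}}

```text
time: 45.95
eef_pos: [0.1993, -0.6393, 0.2212]
tcp_rot: [0.988, 0.156, 0.0, -0.0]
contact_force: [-0.9, 0.2, 0.1]
opening: 0.526
finger_force: 0.0
```

```bash
python3 go.py; python3 chk.py; python3 z.py
```

```text
t 45.95 pos [ 0.1993 -0.6393  0.2212] yaw 18.0 tilt 0.02 F [-0.9  0.2  0.1] open 44.9 ff 0.0 q6 -0.16
red lid-target mm [0.1 1.2] lug mid-target [-0.2  0.1] lug deg 162.0 was 162.2
   handle seg 52.0 162.2
   handle seg 19.0 165.7
yellow lid-target mm [0.2 1.1] lug mid-target [-0.1 -0.4] lug deg 43.4 was 43.4
   handle seg 50.0 43.3
   handle seg 26.0 44.5
green lid-target mm [-0.2  0.7] lug mid-target [ 0.1 -0.4] lug deg 17.6 was 17.8
   handle seg 28.0 17.6
   handle seg 17.0 168.8
blue lid-target mm [0.2 0.2] lug mid-target [0. 0.] lug deg 57.9 was 58.9
   handle seg 48.0 58.7
   handle seg 18.0 54.4
pan diff 3.9
jar diff 4.0
```

View pics/z.png

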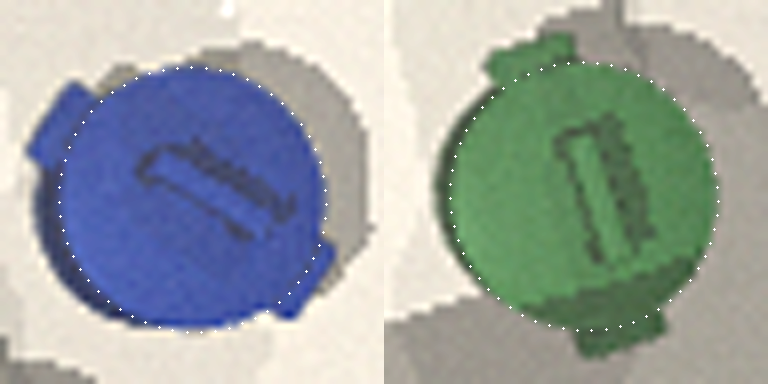

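Both discs now fill their expected circles. All four lids are within about 1 mm and 1°, and the pan lid and jar haven't moved. Handing in.

```bash
python3 -c "
from plant import ctrl
print(ctrl.sign_off())"
```

```text
the job is handed in; nothing more can be done
None
```

All four lids are on their own crocks, seated within about 1.5 mm of centre with handles within about 1° of the lugs; the crocks, pan lid and spice jar have not moved, and the job was handed in at about 46 s.

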